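Find the lock's catch with the panel key and open the sample safe

TASK

The key standing in the lock of the sample safe is not engaged yet: without forcing it, press it lightly and turn it back and forth until it drops fully into the lock, then turn it clockwise (seen from above) to unlock the safe. Then slide the safe's lid fully open, leave the key standing fully down in the lock, and leave the things on and around the safe where they are.

Things in the scene. Friction and masses are not known exactly. Their poses are not given: they have to be found in the camera images.
- safe: Grey low steel safe fixed to the bench, 210 x 210 mm, deck 60 mm high. Origin: centre of its underside; x points from its front (robot side) to its rear, y to its left, z up. The lock is on the right part of the deck, the sliding lid on the left, in two guide rails that stand 13 mm over the deck. The lid is blocked until the lock is turned.
- lock_mouth (a point): centre of the mouth of the steel lock collar (33 mm outside, 23.6 mm bore), on the safe's deck at x = -20, y = -66 mm of the safe, 74 mm above the bench; axes as the safe's. Turned clockwise from above, the engaged key comes to a firm stop after 37 to 66 degrees (blade then 52 degrees clockwise of the safe's x or y axis): unlocked. It stays there.
- rotor_top (a point): centre of the brass rotor's top in the bore, 40 mm above the bench, hidden below the key; axes as the safe's, they do not turn. It has a cross of two slots 7 mm wide, 13 mm deep. Their angle is not known: one lies within 15 degrees of the safe's x axis, the other square to it. Friction of 0.15 N m holds the rotor; counterclockwise it soon meets a stop.
- key: Loose steel T-handled key, about 90 g, 96 mm long, upright in the lock collar. Origin: centre of the lower end of its blade; z up the shank, x along blade and handle. Blade 20 mm (x) by 5 mm, 14 mm tall; above it a round barrel, 21 mm across, up to 47 mm (1.3 mm play in the collar). At the start the blade rests on the rotor, 36 to 54 degrees off the safe's axes.
- key_grip (a point): centre of the key's handle, a flat bar 56 mm along x, 10 mm thick (y), 24 mm tall, 84 mm above the key's origin; axes as the key's. At the start it is 124 mm above the bench. When the blade comes within about 6 degrees of either slot it can drop 13 mm (key origin then 27 mm above the bench, barrel flush with the collar).
- lid (a joint): travel of the safe's sliding lid: 0 closed, 0.070 m fully open; it slides towards the safe's rear (+x of the safe), friction about 2 N, and stays where it is left
- flange (a point): centre of the front (robot-side) face of the upright aluminium push flange on the lid; axes as the safe's. The flange is 80 mm wide along y, 7 mm thick, its top 10 mm above this point; the lid's flat top lies 13 mm below this point, 65 mm above the bench, and reaches 52 mm in front of the flange
- timer: bystander: white timer, 62 x 68 x 21 mm, loose on the deck behind the lock; origin at the centre of its underside
- stock: bystander: white reagent bottle with blue cap, 44 mm across, 100 mm tall, on the bench to the right of the safe; origin at the centre of its underside
- pen: bystander: pen 142 mm long, 10 mm thick, lying on the bench to the right of the safe; origin at its underside
- dropper: bystander: small white dropper bottle, 28 mm across, 66 mm tall, on the bench behind the safe; origin at the centre of its underside
Not all that is in view belongs to the job. What is shaped like the key but purple is not meant.

How it is judged:
By the outcome, as a careful person would: the job done as asked, in the order asked, and still so for the second after the job is handed in, with the robot touching nothing.
It also fails if it takes over 48 s, if anything falls off the work surface, if the arm or the gripper's body presses on something with over 40 N, if the wrist force passes 120 N, or if a joint passes its speed limit or range.

ROBOT

A 6-joint arm with a two-finger parallel gripper is mounted at the origin on a cart in front of the work surface, level with it; the furniture and walls round the work are solid. World frame = base frame: x ahead of the robot, y to its left, z up, the work surface at z = 0. Lengths are in m, angles in degrees, forces in N, time in s.
With the tool pointing down it reaches from about 0.35 to 1 m from the base axis. Payload 7.1 kg.
Tool frame: the origin (TCP) lies at the very end of the fingers, on their centre line; the grasp point (between the pads) lies 19 mm behind it; z points along the fingers, y is the line along which they close (so a half turn about z gives the same grasp; the last joint's range is limited). The gripper opens to 85 mm and grips with 20 to 120 N. Pads are 22 mm wide; open, the fingers measure 114 mm over their backs; the gripper's body (76 mm by 85 mm) begins 54 mm behind the grasp point. The pads swing forward as they close: fully open they stand 13 mm farther back than shut.
Start: joints at [-68.64, 24.242, 93.386, -0, 62.372, -1.089], TCP at [0.239, -0.578, 0.231] pointing down, gripper open.
Joint ranges: [-172.04, 172.04], [-51.8, 120.97], [4.93, 147.93], [-75.15, 255.16], [6.16, 154.13], [-145.62, 145.62]. Speed limits (degrees/s): [136.94, 136.94, 172.46, 180, 180, 180].

INTERFACE

Orientations are given as a 3x3 rotation matrix whose columns are the frame's x, y, z axes.
In Python, from workcell import robot gives the robot as it stands.
- The arm moves only by the tool servo_tool, never from a script. Its arguments are lists of equal length, an entry for each row: "hand": the finger opening in cm, from 0 to 8.54; "linear": the shift along the tool's x, y, z in cm, a list of three; "rot": the turn, a rotation vector about the tool's x, y, z in rad, a list of three. A call has exactly 10 rows; each row is the pose to reach, as a shift and turn from the pose commanded when the call began, along the tool's axes at that moment; what a row does not reach only later rows make up. A row lasts 1/12 s, in which the tool goes at most 41.7 mm and 7.16 degrees, less where a joint would pass 70% of its speed; a pose out of reach is approached as far as the arm can. A call with a gripper value outside its range is refused whole. The fingers move at their own pace and stop on an object; the grip force is fixed at half the most. Time passes only in rows, so rows that repeat a pose let the fingers close, or fill a call up. It gives the time, the measured TCP pose, the force, the opening and the grip force at its end, in the units of the state.
- robot.read_state(): the state, without advancing time (a new reading comes with each control period).
- robot.grab_frame(name): name is "scene" or "top"; returns the picture (420x560x3 uint8, red, green, blue); there is no depth.
- robot.calibration(name): a dict with "fx", "fy", "cx", "cy" (pixels), "xyz" and "attitude" of the camera in the world. Camera axes: x right, y up, looking along -z (the intrinsics and any distortion apply to the point x, -y, -z); pixel columns grow to the right and rows downward; lengths in m; the calibration is good to about 2 mm. A picture is of the moment at which its call begins. calibration takes no time and is no camera call.
- robot.job_done(): hands the job in; it is judged then, once.
The state is a dict: "clock": time; "joint_positions": joint angles; "dq": joint speeds; "tau": joint torques, N m; "ee_pos": TCP position; "orientation": TCP orientation; "contact_force": force on the tool from outside, world axes, zero at the start; "moment": the same for the moment, N m; "opening": finger opening in m; "gripper_force": force on a finger pad.
Only numpy, scipy, OpenCV 4.12 (cv2) and the standard library are available. Lean on these libraries where they do the work, as an engineer would, in place of code of your own. Each camera call takes 0.05 s, during which the arm holds its last target. There are 200 camera calls.

## Working session

There is one attempt and no reset: what is moved stays moved. The work goes in short steps, Python scripts to look and compute and a tool call to move; the robot and the scene stay as the last step left them, time stands still between calls to the robot, and variables do not carry over. Pictures are saved under pics/ and viewed, at most 10 in all, crops included, and the job is handed in when it is done.

Besides the shell and the picture viewer there is one more tool, called by a JSON object that holds its "op" and its "data". servo_tool: Moves the arm, as the interface text tells. Its arguments: {"type":"object","properties":{"hand":{"type":"array"},"linear":{"type":"array"},"rot":{"type":"array"}},"required":["hand","linear","rot"]}

```bash
mkdir -p pics; ls
python3 - <<'E'
from workcell import robot
import cv2,numpy as np
for n in("scene","top"):
    cv2.imwrite(f"pics/{n}0.png",cv2.cvtColor(robot.grab_frame(n),cv2.COLOR_RGB2BGR)); print(n,robot.calibration(n))
print(robot.read_state())
E
```

```text
pics
scene {'fx': 419.8038054671684, 'fy': 419.8038054671684, 'cx': 281.81671226633557, 'cy': 203.5499046060706, 'xyz': array([0.84023453, 0.41417821, 0.62144731]), 'attitude': array([[-0.87085005, -0.26807205,  0.41201647],
       [ 0.49150421, -0.46360005,  0.73722357],
       [-0.00661818,  0.84451901,  0.53548467]])}
top {'fx': 522.459249068884, 'fy': 522.459249068884, 'cx': 276.2717628581914, 'cy': 204.09842899908412, 'xyz': array([ 0.18342257, -0.27259147,  1.36091472]), 'attitude': array([[ 1.05345421e-02,  9.81414620e-01, -1.91609935e-01],
       [-9.99942212e-01,  1.07501232e-02,  8.55631717e-05],
       [ 2.14380335e-03,  1.91597961e-01,  9.81471154e-01]])}
{'clock': 0.1, 'joint_positions': array([-6.86424177e+01,  2.42803765e+01,  9.34277305e+01, -7.59036746e-04,
        6.23729025e+01, -1.08948100e+00]), 'dq': array([ 0.0035949 , -0.04865024, -0.09647318,  0.03355027, -0.06845731,
        0.01848151]), 'tau': array([ 5.28221153e-04, -5.58427513e+01, -2.82444173e+01, -1.42867205e-05,
        2.95894453e-03, -8.75008652e-06]), 'ee_pos': array([ 0.23847186, -0.57717127,  0.23061526]), 'orientation': array([[ 9.24230362e-01,  3.81834992e-01, -5.25849246e-04],
       [ 3.81835354e-01, -9.24229430e-01,  1.31251018e-03],
       [ 1.51569642e-05, -1.41384959e-03, -9.99999000e-01]]), 'contact_force': array([ 0.83681675, -0.29049061, -0.4789636 ]), 'moment': array([ 0.03074993, -0.06641766,  0.02746939]), 'gripper_force': 0.0, 'opening': 0.08562684199907394}
```

View pics/scene0.png

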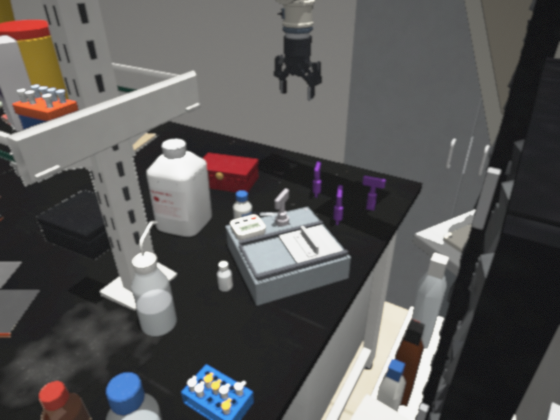

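View pics/top0.png

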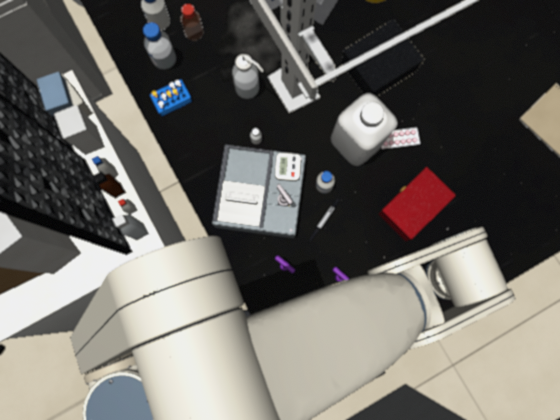

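The scene view shows the safe around (285,255) with the key at (281,207). In the top view the safe is around (260,190), the key at (285,196) and the lid flange at (240,197). I'll enlarge both.

Run:
```python
import cv2
a=cv2.imread("pics/top0.png")[135:245,200:345]; cv2.imwrite("pics/top0c.png",cv2.resize(a,None,fx=5.5,fy=5.4,interpolation=cv2.INTER_CUBIC))
a=cv2.imread("pics/scene0.png")[175:310,215:360]; cv2.imwrite("pics/scene0c.png",cv2.resize(a,None,fx=4,fy=4,interpolation=cv2.INTER_CUBIC))
```

```text
(no output)
```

View pics/top0c.png

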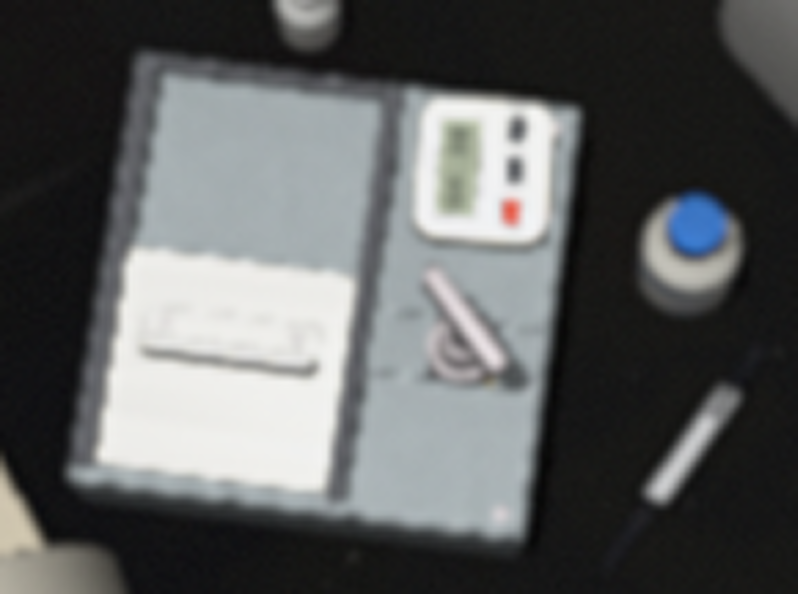

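View pics/scene0c.png

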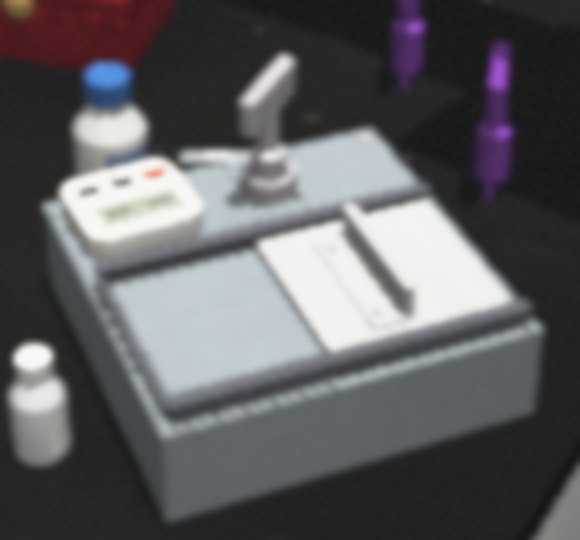

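Top crop: deck corners at about (140,55), (582,105), (525,538) and (70,470). The handle top runs (432,268)–(497,365), and the flange's front edge (143,350)–(317,372). In the scene crop the handle top runs (243,100)–(290,55).

```bash
cat > h.py <<'E'
import numpy as np,cv2
from workcell import robot
def ray(n,u,v,z):
    c=robot.calibration(n); d=np.array(c["attitude"])@np.array([(u-c["cx"])/c["fx"],-(v-c["cy"])/c["fy"],-1])
    o=np.array(c["xyz"]); return o+d*(z-o[2])/d[2]
def proj(n,p):
    c=robot.calibration(n); q=np.array(c["attitude"]).T@(np.array(p)-c["xyz"])
    return np.array([c["cx"]-c["fx"]*q[0]/q[2],c["cy"]+c["fy"]*q[1]/q[2]])
def top(x,y,z): return ray("top",200+(x+.5)/5.5-.5,135+(y+.5)/5.4-.5,z)
def sc(x,y,z): return ray("scene",215+(x+.5)/4-.5,175+(y+.5)/4-.5,z)
def yaw(a): return np.degrees(np.arctan2(a[1],a[0]))
E
python3 - <<'E'
from h import *
np.set_printoptions(precision=4,suppress=True)
rl,rr,fr,fl=[top(*p,.06) for p in((140,55),(582,105),(525,538),(70,470))]
print(rl,rr,fr,fl,[np.linalg.norm(a-b) for a,b in((rl,rr),(rr,fr),(fr,fl),(fl,rl))])
print("yaws",yaw(rl-fl),yaw(rr-fr),yaw(rl-rr)-90,yaw(fl-fr)-90)
RL,RR,FL=[sc(*p,.06) for p in((165,425),(48,205),(540,325))]
print("scene",RL,RR,FL,yaw(RL-RR)-90,yaw(RL-FL))
c=(rl+rr+fr+fl)/4; t=np.radians(np.mean([yaw(rl-fl),yaw(rr-fr),yaw(rl-rr)-90,yaw(fl-fr)-90]))
R=np.array([[np.cos(t),-np.sin(t)],[np.sin(t),np.cos(t)]])
print("c",c,np.degrees(t),"lock",c[:2]+R@[-.02,-.066])
a,b=top(432,268,.136),top(497,365,.136);print("handle top",a,b,(a+b)/2,np.linalg.norm(a-b),yaw(a-b),yaw(a-b)-np.degrees(t))
a,b=sc(243,102,.136),sc(290,57,.136);print("handle sc",a,b,(a+b)/2,np.linalg.norm(a-b),yaw(a-b))
a,b=top(143,350,.088),top(317,372,.088);print("flange",a,b,(a+b)/2,np.linalg.norm(a-b),"safe",R.T@((a+b)/2-c)[:2],R.T@((a+b)/2-c)[:2])
E
```

```text
[ 0.5927 -0.1382  0.06  ] [ 0.5701 -0.3467  0.06  ] [ 0.3609 -0.3206  0.06  ] [ 0.3906 -0.112   0.06  ] [np.float64(0.20968980473747764), np.float64(0.21080297261240444), np.float64(0.21068407158338961), np.float64(0.20377020212257976)]
yaws -7.372052296275434 -7.094405961990714 -6.190130804202113 -8.107709265595275
scene [ 0.5892 -0.1404  0.06  ] [ 0.5658 -0.3388  0.06  ] [ 0.386  -0.1107  0.06  ] -6.720895038470786 -8.312211741138647
c [ 0.4786 -0.2294  0.06  ] -7.191074582015885 lock [ 0.4505 -0.2923]
handle top [ 0.4713 -0.2767  0.136 ] [ 0.4276 -0.3054  0.136 ] [ 0.4495 -0.291   0.136 ] 0.05232961297221925 33.24169911737722 40.43277369939311
handle sc [ 0.472  -0.2734  0.136 ] [ 0.4254 -0.3026  0.136 ] [ 0.4487 -0.288   0.136 ] 0.05500760844423497 32.085947190208245
flange [ 0.4424 -0.1466  0.088 ] [ 0.433  -0.2254  0.088 ] [ 0.4377 -0.186   0.088 ] 0.07939048707970019 safe [-0.046   0.0379] [-0.046   0.0379]
```

```bash
cat >> h.py <<'E'
def delta(c,t):
    "commanded (x,y,z,yaw) -> target: shift in tool cm, rot about tool z in rad"
    p=np.radians(c[3]); A=np.array([[np.cos(p),np.sin(p),0],[np.sin(p),-np.cos(p),0],[0,0,-1]])
    return np.round(100*A.T@(np.array(t[:3])-c[:3]),2),np.round(-np.radians(t[3]-c[3]),3)
E
python3 - <<'E'
from h import *
print(delta((.239,-.578,.231,22.45),(.4497,-.2905,.17,32.7)))
E
```

```text
(array([ 30.45, -18.52,   6.1 ]), np.float64(-0.179))
```

{"op": "servo_tool", "data": {"hand": [8.5,8.5,8.5,8.5,8.5,7,6,5,5,5], "linear": [[3.4,-2.1,0.3],[6.8,-4.1,0.6],[10.2,-6.2,1],[13.5,-8.2,1.5],[17,-10.3,2],[20.3,-12.3,3],[23.7,-14.4,4],[27,-16.5,5],[30.45,-18.52,6.1],[30.45,-18.52,6.1]], "rot": [[0,0,-0.02],[0,0,-0.04],[0,0,-0.06],[0,0,-0.08],[0,0,-0.1],[0,0,-0.12],[0,0,-0.14],[0,0,-0.16],[0,0,-0.179],[0,0,-0.179]]}}

```text
clock: 0.93
ee_pos: [0.4513, -0.2846, 0.1683]
orientation: [[0.838, 0.545, -0.002], [0.545, -0.838, 0.003], [0.0, -0.004, -1.0]]
contact_force: [-0.9, 0.5, -0.5]
opening: 0.05
gripper_force: 0.0
```

Run:
```python
from h import *
a=robot.grab_frame("scene"); b=robot.grab_frame("top")
s=robot.read_state(); print(s["ee_pos"],s["orientation"],s["contact_force"])
a=cv2.resize(a[130:270,220:360],None,fx=4,fy=4,interpolation=cv2.INTER_CUBIC); b=cv2.resize(b[150:250,230:290],None,fx=4,fy=5.6,interpolation=cv2.INTER_CUBIC)
cv2.imwrite("pics/s1.png",cv2.cvtColor(np.hstack([a,b]),cv2.COLOR_RGB2BGR))
```

```text
[ 0.44979924 -0.28858381  0.16962764] [[ 8.39613141e-01  5.43183019e-01 -1.40729807e-03]
 [ 5.43184310e-01 -8.39613128e-01  7.75305111e-04]
 [-7.60453366e-04 -1.41537859e-03 -9.99998709e-01]] [ 0.44803865 -0.5741196   0.09270159]
```

View pics/s1.png

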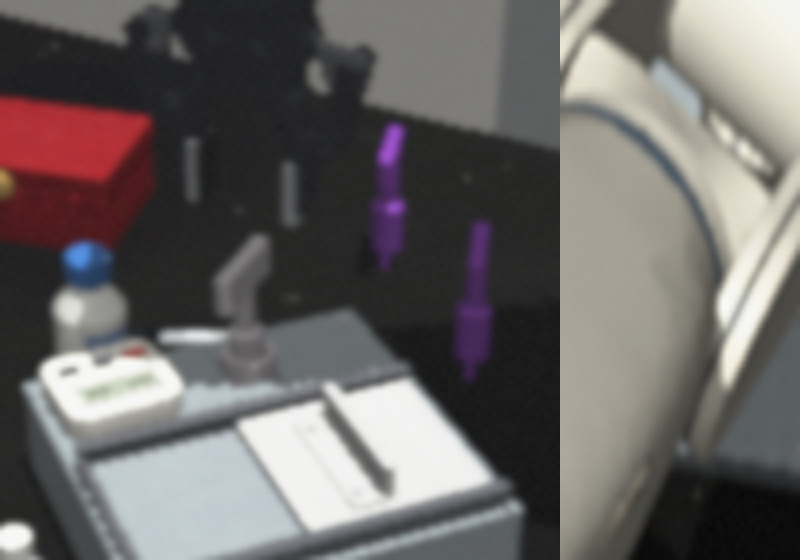

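The pads straddle the key handle in the scene view, with the tips at about (190,195) and (290,225) and the handle at (243,275). Going down.

{"op": "servo_tool", "data": {"hand": [4,3.5,3.5,3.5,3.5,3.5,3.5,3.5,3.5,3], "linear": [[0,0,1],[0,0,2],[0,0,3],[0,0,4],[0,0,5],[0,0,5.7],[0,0,6.2],[0,0,6.4],[0,0,6.4],[0,0,6.4]], "rot": [[0,0,0],[0,0,0],[0,0,0],[0,0,0],[0,0,0],[0,0,0],[0,0,0],[0,0,0],[0,0,0],[0,0,0]]}}

```text
clock: 1.87
ee_pos: [0.4495, -0.2903, 0.1064]
orientation: [[0.841, 0.54, 0.0], [0.54, -0.841, -0.0], [0.0, 0.0, -1.0]]
contact_force: [0.2, 0.1, 1.0]
opening: 0.0302
gripper_force: 0.0
```

{"op": "servo_tool", "data": {"hand": [2.5,2,1.7,1.5,1.3,1.2,1.1,1.0,0.9,0.8], "linear": [[0,0,0],[0,0,0],[0,0,0],[0,0,0],[0,0,0],[0,0,0],[0,0,0],[0,0,0],[0,0,0],[0,0,0]], "rot": [[0,0,0],[0,0,0],[0,0,0],[0,0,0],[0,0,0],[0,0,0],[0,0,0],[0,0,0],[0,0,0],[0,0,0]]}}

```text
clock: 2.7
ee_pos: [0.4495, -0.2902, 0.1065]
orientation: [[0.841, 0.54, 0.0], [0.54, -0.841, -0.0], [0.0, 0.0, -1.0]]
contact_force: [0.3, 1.6, 1.9]
opening: 0.0091
gripper_force: 54.1
```

{"op": "servo_tool", "data": {"hand": [0.8,0.8,0.8,0.8,0.8,0.8,0.8,0.8,0.8,0.8], "linear": [[0,0,0.02],[0,0,0.04],[0,0,0.06],[0,0,0.08],[0,0,0.1],[0,0,0.1],[0,0,0.1],[0,0,0.1],[0,0,0.1],[0,0,0.1]], "rot": [[0,0,0],[0,0,0],[0,0,0],[0,0,0.03],[0,0,0.06],[0,0,0.09],[0,0,0.12],[0,0,0.15],[0,0,0.18],[0,0,0.18]]}}

```text
clock: 3.53
ee_pos: [0.4502, -0.2908, 0.1061]
orientation: [[0.925, 0.38, 0.002], [0.38, -0.925, -0.001], [0.001, 0.002, -1.0]]
contact_force: [0.3, 0.1, 7.3]
opening: 0.0092
gripper_force: 54.5
```

Run:
```python
from h import *
s=robot.read_state(); print(s["ee_pos"],yaw(s["orientation"][:,0]),s["contact_force"],s["moment"])
```

```text
[ 0.45018118 -0.29081114  0.10607105] 22.30615272712002 [0.32687503 0.06422617 7.33782976] [-0.07899969  0.05365721  0.00324882]
```

{"op": "servo_tool", "data": {"hand": [0.8,0.8,0.8,0.8,0.8,0.8,0.8,0.8,0.8,0.8], "linear": [[0,0,0.02],[0,0,0.02],[0,0,0.02],[0,0,0.02],[0,0,0.02],[0,0,0.02],[0,0,0.02],[0,0,0.02],[0,0,0.02],[0,0,0.02]], "rot": [[0,0,0.03],[0,0,0.06],[0,0,0.09],[0,0,0.12],[0,0,0.15],[0,0,0.18],[0,0,0.21],[0,0,0.21],[0,0,0.21],[0,0,0.21]]}}

```text
clock: 4.37
ee_pos: [0.4491, -0.29, 0.1048]
orientation: [[0.984, 0.181, -0.001], [0.181, -0.984, 0.0], [-0.001, -0.0, -1.0]]
contact_force: [-1.1, 0.1, -0.8]
opening: 0.0089
gripper_force: 53.7
```

{"op": "servo_tool", "data": {"hand": [0.8,0.8,0.8,0.8,0.8,0.8,0.8,0.8,0.8,0.8], "linear": [[0,0,0.05],[0,0,0.1],[0,0,0.15],[0,0,0.2],[0,0,0.25],[0,0,0.25],[0,0,0.25],[0,0,0.25],[0,0,0.25],[0,0,0.25]], "rot": [[0,0,0.01],[0,0,0.02],[0,0,0.03],[0,0,0.03],[0,0,0.03],[0,0,0.03],[0,0,0.03],[0,0,0.03],[0,0,0.03],[0,0,0.03]]}}

```text
clock: 5.2
ee_pos: [0.4494, -0.2902, 0.1027]
orientation: [[0.989, 0.15, 0.0], [0.15, -0.989, -0.0], [0.0, 0.0, -1.0]]
contact_force: [-0.6, -0.1, -1.0]
opening: 0.0092
gripper_force: 53.8
```

Run:
```python
from h import *
s=robot.read_state(); print(s["ee_pos"],yaw(s["orientation"][:,0]),s["contact_force"],s["moment"])
```

```text
[ 0.44941232 -0.29018423  0.10265734] 8.642849828332295 [-0.59108471 -0.13384027 -0.95515026] [0.04785732 0.05145547 0.01758517]
```

{"op": "servo_tool", "data": {"hand": [0.8,0.8,0.8,0.8,0.8,0.8,0.8,0.8,0.8,0.8], "linear": [[0,0,0.08],[0,0,0.16],[0,0,0.24],[0,0,0.32],[0,0,0.4],[0,0,0.45],[0,0,0.5],[0,0,0.5],[0,0,0.5],[0,0,0.5]], "rot": [[0,0,0],[0,0,0],[0,0,0],[0,0,0],[0,0,0],[0,0,0],[0,0,0],[0,0,0],[0,0,0],[0,0,0]]}}

```text
clock: 6.03
ee_pos: [0.4494, -0.2902, 0.0976]
orientation: [[0.989, 0.15, 0.0], [0.15, -0.989, -0.0], [0.0, 0.0, -1.0]]
contact_force: [0.5, -0.1, -1.1]
opening: 0.0094
gripper_force: 53.8
```

{"op": "servo_tool", "data": {"hand": [0.8,0.8,0.8,0.8,0.8,0.8,0.8,0.8,0.8,0.8], "linear": [[0,0,0.06],[0,0,0.12],[0,0,0.18],[0,0,0.24],[0,0,0.3],[0,0,0.36],[0,0,0.42],[0,0,0.42],[0,0,0.42],[0,0,0.42]], "rot": [[0,0,0],[0,0,0],[0,0,0],[0,0,0],[0,0,0],[0,0,0],[0,0,0],[0,0,0],[0,0,0],[0,0,0]]}}

```text
clock: 6.87
ee_pos: [0.4494, -0.2902, 0.0936]
orientation: [[0.989, 0.15, 0.0], [0.15, -0.989, -0.0], [0.0, 0.0, -1.0]]
contact_force: [-0.2, 0.7, 2.7]
opening: 0.009
gripper_force: 54.1
```

{"op": "servo_tool", "data": {"hand": [0.8,0.8,0.8,0.8,0.8,0.8,0.8,0.8,0.8,0.8], "linear": [[0,0,0],[0,0,0],[0,0,0],[0,0,0],[0,0,0],[0,0,0],[0,0,0],[0,0,0],[0,0,0],[0,0,0]], "rot": [[0,0,0.05],[0,0,0.11],[0,0,0.17],[0,0,0.23],[0,0,0.29],[0,0,0.35],[0,0,0.41],[0,0,0.47],[0,0,0.5],[0,0,0.5]]}}

```text
clock: 7.7
ee_pos: [0.4496, -0.2901, 0.0936]
orientation: [[0.939, -0.343, 0.0], [-0.343, -0.939, 0.0], [0.0, -0.0, -1.0]]
contact_force: [-0.2, 0.6, 3.3]
opening: 0.0091
gripper_force: 54.8
```

Run:
```python
from h import *
s=robot.read_state(); print(s["ee_pos"],yaw(s["orientation"][:,0]),s["contact_force"],s["moment"])
```

```text
[ 0.44956271 -0.29007632  0.09357536] -20.05455590714544 [-0.16242982  0.59642433  3.34269987] [ 0.3577085  -0.03760455  0.11190851]
```

{"op": "servo_tool", "data": {"hand": [0.8,0.8,0.8,0.8,0.8,0.8,0.8,0.8,0.8,0.8], "linear": [[0,0,0],[0,0,0],[0,0,0],[0,0,0],[0,0,0],[0,0,0],[0,0,0],[0,0,0],[0,0,0],[0,0,0]], "rot": [[0,0,0.06],[0,0,0.13],[0,0,0.2],[0,0,0.27],[0,0,0.34],[0,0,0.41],[0,0,0.48],[0,0,0.55],[0,0,0.6],[0,0,0.6]]}}

```text
clock: 8.53
ee_pos: [0.4496, -0.2901, 0.0936]
orientation: [[0.582, -0.813, 0.0], [-0.813, -0.582, -0.0], [0.0, -0.0, -1.0]]
contact_force: [0.6, 2.1, 3.9]
opening: 0.009
gripper_force: 54.8
```

Run:
```python
from h import *
s=robot.read_state(); print(s["ee_pos"],yaw(s["orientation"][:,0]),s["contact_force"],s["moment"])
```

```text
[ 0.44955733 -0.29010571  0.09358792] -54.41264504388169 [0.63027643 2.12054845 3.88038037] [ 0.29820905 -0.03119903  0.11849459]
```

{"op": "servo_tool", "data": {"hand": [0.8,0.8,0.8,0.8,0.8,0.8,0.8,0.8,0.8,0.8], "linear": [[0,0,0],[0,0,0],[0,0,0],[0,0,0],[0,0,0],[0,0,0],[0,0,0],[0,0,0],[0,0,0],[0,0,0]], "rot": [[0,0,0.02],[0,0,0.04],[0,0,0.06],[0,0,0.08],[0,0,0.08],[0,0,0.08],[0,0,0.08],[0,0,0.08],[0,0,0.08],[0,0,0.08]]}}

```text
clock: 9.37
ee_pos: [0.4495, -0.2902, 0.0936]
orientation: [[0.516, -0.857, 0.0], [-0.857, -0.516, -0.0], [0.0, -0.0, -1.0]]
contact_force: [0.4, 2.2, 5.2]
opening: 0.0093
gripper_force: 55.2
```

Run:
```python
from h import *
s=robot.read_state(); print(s["ee_pos"],yaw(s["orientation"][:,0]),s["contact_force"],s["moment"])
```

```text
[ 0.44950355 -0.29018563  0.0935522 ] -58.953459616040206 [0.4339756  2.22462782 5.16490106] [ 0.49679615 -0.02769163  0.10913653]
```

{"op": "servo_tool", "data": {"hand": [0.8,0.8,0.8,0.8,0.8,0.8,0.8,0.8,0.8,0.8], "linear": [[0,0,0],[0,0,0],[0,0,0],[0,0,0],[0,0,0],[0,0,0],[0,0,0],[0,0,0],[0,0,0],[0,0,0]], "rot": [[0,0,0.02],[0,0,0.04],[0,0,0.05],[0,0,0.05],[0,0,0.05],[0,0,0.05],[0,0,0.05],[0,0,0.05],[0,0,0.05],[0,0,0.05]]}}

```text
clock: 10.2
ee_pos: [0.4495, -0.2902, 0.0935]
orientation: [[0.472, -0.881, 0.0], [-0.881, -0.472, -0.0], [0.0, -0.0, -1.0]]
contact_force: [0.6, 2.3, 4.8]
opening: 0.0092
gripper_force: 55.2
```

Run:
```python
from h import *
s=robot.read_state(); print(s["ee_pos"],yaw(s["orientation"][:,0]),s["contact_force"],s["moment"])
```

```text
[ 0.44946874 -0.29018353  0.09354726] -61.81478059756393 [0.57511234 2.25717661 4.75873205] [ 0.50106498 -0.09633553  0.12559355]
```

{"op": "servo_tool", "data": {"hand": [0.8,0.8,0.8,0.8,0.8,0.8,0.8,0.8,0.8,0.8], "linear": [[0,0,0],[0,0,0],[0,0,0],[0,0,0],[0,0,0],[0,0,0],[0,0,0],[0,0,0],[0,0,0],[0,0,0]], "rot": [[0,0,0.02],[0,0,0.04],[0,0,0.05],[0,0,0.05],[0,0,0.05],[0,0,0.05],[0,0,0.05],[0,0,0.05],[0,0,0.05],[0,0,0.05]]}}

```text
clock: 11.03
ee_pos: [0.4495, -0.2902, 0.0936]
orientation: [[0.428, -0.904, 0.0], [-0.904, -0.428, -0.0], [0.0, -0.0, -1.0]]
contact_force: [-0.1, 2.5, 5.5]
opening: 0.0091
gripper_force: 55.2
```

Run:
```python
from h import *
s=robot.read_state(); print(s["ee_pos"],yaw(s["orientation"][:,0]),s["contact_force"],s["moment"])
```

```text
[ 0.44948451 -0.2901936   0.09355342] -64.67680468328456 [-0.05337543  2.45136076  5.50407112] [0.48479081 0.02863002 0.1151596 ]
```

{"op": "servo_tool", "data": {"hand": [0.8,0.8,0.8,0.8,0.8,0.8,0.8,0.8,0.8,0.8], "linear": [[0,0,0],[0,0,0],[0,0,0],[0,0,0],[0,0,0],[0,0,0],[0,0,0],[0,0,0],[0,0,0],[0,0,0]], "rot": [[0,0,0.02],[0,0,0.04],[0,0,0.05],[0,0,0.05],[0,0,0.05],[0,0,0.05],[0,0,0.05],[0,0,0.05],[0,0,0.05],[0,0,0.05]]}}

```text
clock: 11.87
ee_pos: [0.4495, -0.2902, 0.0936]
orientation: [[0.382, -0.924, 0.0], [-0.924, -0.382, -0.0], [0.0, -0.0, -1.0]]
contact_force: [-0.2, 2.6, 5.3]
opening: 0.0092
gripper_force: 55.8
```

Run:
```python
from h import *
s=robot.read_state(); print(s["ee_pos"],yaw(s["orientation"][:,0]),s["contact_force"],s["moment"],s["joint_positions"])
a=robot.grab_frame("scene")
a=cv2.resize(a[140:290,215:365],None,fx=4,fy=4,interpolation=cv2.INTER_CUBIC)
cv2.imwrite("pics/s2.png",cv2.cvtColor(a,cv2.COLOR_RGB2BGR))
```

```text
[ 0.44947234 -0.29019296  0.09355106] -67.53033656696945 [-0.19665191  2.61692711  5.28882854] [ 0.51735964 -0.04972625  0.19603903] [-3.41230593e+01  2.85028896e+01  1.09602196e+02  2.76808111e-03
  4.18845084e+01  1.23405216e+02]
```

View pics/s2.png

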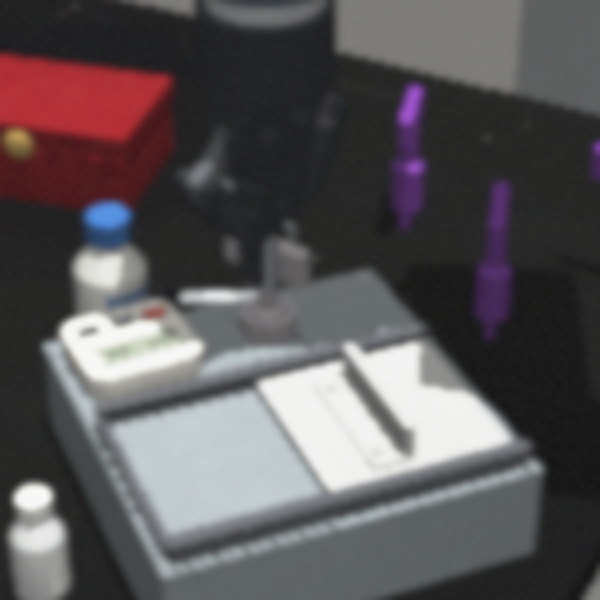

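The key is down, with its barrel flush with the collar at (268,315) in the crop, and nothing else has moved. The torque is starting to rise, so I'll take one more small step to confirm the stop.

{"op": "servo_tool", "data": {"hand": [0.8,0.8,0.8,0.8,0.8,0.8,0.8,0.8,0.8,0.8], "linear": [[0,0,0],[0,0,0],[0,0,0],[0,0,0],[0,0,0],[0,0,0],[0,0,0],[0,0,0],[0,0,0],[0,0,0]], "rot": [[0,0,0.02],[0,0,0.04],[0,0,0.05],[0,0,0.05],[0,0,0.05],[0,0,0.05],[0,0,0.05],[0,0,0.05],[0,0,0.05],[0,0,0.05]]}}

```text
clock: 12.75
ee_pos: [0.4495, -0.2902, 0.0935]
orientation: [[0.336, -0.942, 0.0], [-0.942, -0.336, -0.0], [0.0, 0.0, -1.0]]
contact_force: [0.1, 3.7, 5.9]
opening: 0.0096
gripper_force: 60.4
```

Run:
```python
from h import *
s=robot.read_state(); print(s["ee_pos"],yaw(s["orientation"][:,0]),s["contact_force"],s["moment"])
```

```text
[ 0.44949333 -0.29019789  0.09354965] -70.34211872390826 [0.13991029 3.65633754 5.89452324] [ 0.47237566 -0.08900847  0.54671712]
```

The stop is firm, with the torque up to 0.55 N·m. I'll relax slightly, release and rise.

{"op": "servo_tool", "data": {"hand": [0.8,0.8,0.8,1.2,1.6,2,2.5,3,3.5,3.5], "linear": [[0,0,-0.03],[0,0,-0.05],[0,0,-0.05],[0,0,-0.05],[0,0,-0.05],[0,0,-0.05],[0,0,-0.05],[0,0,-0.05],[0,0,-0.05],[0,0,-0.05]], "rot": [[0,0,-0.03],[0,0,-0.05],[0,0,-0.05],[0,0,-0.05],[0,0,-0.05],[0,0,-0.05],[0,0,-0.05],[0,0,-0.05],[0,0,-0.05],[0,0,-0.05]]}}

```text
clock: 13.58
ee_pos: [0.4494, -0.2902, 0.0939]
orientation: [[0.382, -0.924, 0.0], [-0.924, -0.382, -0.0], [0.0, -0.0, -1.0]]
contact_force: [0.3, -0.5, -0.5]
opening: 0.0348
gripper_force: 0.0
```

{"op": "servo_tool", "data": {"hand": [3.5,3.5,3.5,3.5,3.5,3.5,3.5,3.5,3.5,3.5], "linear": [[0,0,-0.5],[0,0,-1.2],[0,0,-2.2],[0,0,-3.2],[0,0,-4.2],[0,0,-5.2],[0,0,-6.2],[0,0,-7],[0,0,-7.5],[0,0,-7.5]], "rot": [[0,0,0],[0,0,0],[0,0,0],[0,0,0],[0,0,0],[0,0,0],[0,0,0],[0,0,0],[0,0,0],[0,0,0]]}}

```text
clock: 14.42
ee_pos: [0.45, -0.2906, 0.1703]
orientation: [[0.382, -0.924, 0.002], [-0.924, -0.382, -0.001], [0.002, -0.001, -1.0]]
contact_force: [0.4, 0.4, -1.0]
opening: 0.0351
gripper_force: 0.0
```

Run:
```python
from h import *
s=robot.read_state(); p=s["ee_pos"]; y=yaw(s["orientation"][:,0]); print(p,y)
c=np.array([.4780,-.2290]); t=np.radians(-7.2); R=np.array([[np.cos(t),-np.sin(t)],[np.sin(t),np.cos(t)]])
w=c+R@[-.046-.035,.038]; print(w)
d=delta((*p,y),(*w,.17,-7.2)); print(d)
a=robot.grab_frame("scene")
a=cv2.resize(a[140:290,215:365],None,fx=4,fy=4,interpolation=cv2.INTER_CUBIC)
cv2.imwrite("pics/s3.png",cv2.cvtColor(a,cv2.COLOR_RGB2BGR))
```

```text
[ 0.45000985 -0.29057217  0.17032594] -67.56198105375324
[ 0.40240137 -0.18114765]
(array([-11.93,   0.22,   0.03]), np.float64(-1.054))
```

View pics/s3.png

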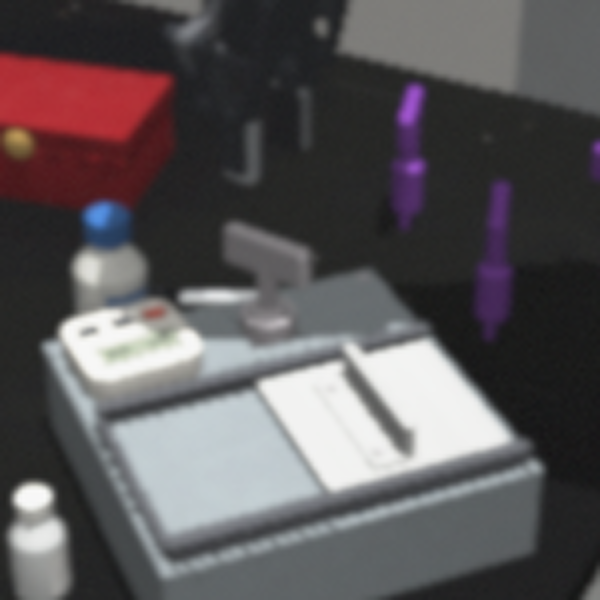

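The key stands fully down in the lock, barrel at (268,320), handle turned clockwise to (225,235)–(310,270). Next, over to the front of the lid flange with the fingers closed.

{"op": "servo_tool", "data": {"hand": [3,2.5,2,1.5,1,0.5,0,0,0,0], "linear": [[-1.2,0,0],[-2.6,0,0],[-4,0.1,0],[-5.4,0.1,0],[-6.8,0.1,0],[-8.2,0.2,0],[-9.6,0.2,0],[-11,0.2,0],[-11.9,0.2,0],[-11.9,0.2,0]], "rot": [[0,0,-0.11],[0,0,-0.23],[0,0,-0.35],[0,0,-0.47],[0,0,-0.59],[0,0,-0.71],[0,0,-0.83],[0,0,-0.95],[0,0,-1.05],[0,0,-1.05]]}}

```text
clock: 15.3
ee_pos: [0.4006, -0.1794, 0.1682]
orientation: [[0.992, -0.124, -0.002], [-0.124, -0.992, 0.001], [-0.003, -0.001, -1.0]]
contact_force: [-1.0, 0.6, -0.6]
opening: 0.0002
gripper_force: 0.0
```

{"op": "servo_tool", "data": {"hand": [0,0,0,0,0,0,0,0,0,0], "linear": [[0,0,0.5],[0,0,2],[0,0,3.5],[0,0,5],[0,0,6.5],[0,0,8],[0,0,9],[0,0,9.5],[0,0,9.7],[0,0,9.7]], "rot": [[0,0,0],[0,0,0],[0,0,0],[0,0,0],[0,0,0],[0,0,0],[0,0,0],[0,0,0],[0,0,0],[0,0,0]]}}

```text
clock: 16.13
ee_pos: [0.4021, -0.1811, 0.0716]
orientation: [[0.992, -0.13, -0.0], [-0.13, -0.992, 0.0], [-0.001, -0.0, -1.0]]
contact_force: [-0.6, -0.4, -1.0]
opening: 0.0002
gripper_force: 0.0
```

Run:
```python
from h import *
s=robot.read_state(); print(s["ee_pos"],yaw(s["orientation"][:,0]),s["contact_force"])
a=robot.grab_frame("scene")
a=cv2.resize(a[140:290,215:365],None,fx=4,fy=4,interpolation=cv2.INTER_CUBIC)
cv2.imwrite("pics/s4.png",cv2.cvtColor(a,cv2.COLOR_RGB2BGR))
```

```text
[ 0.40213811 -0.18112642  0.07161606] -7.4625987974988375 [-0.61577491 -0.40324028 -1.01908226]
```

View pics/s4.png

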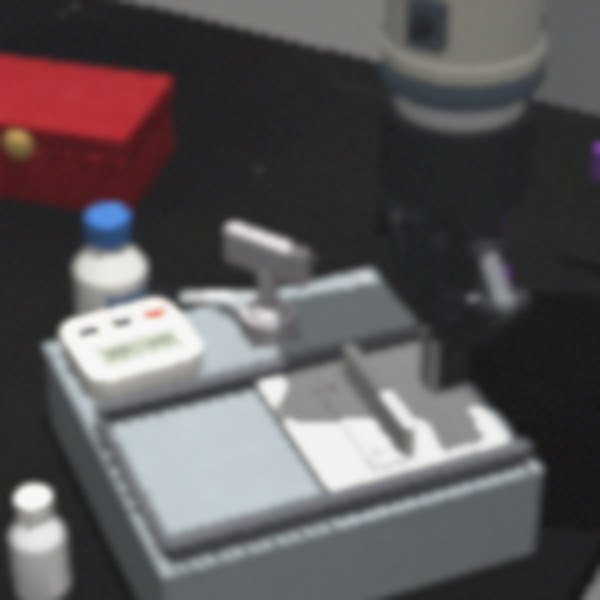

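Fingers are closed in front of the flange at about (440,360), just above the lid. Pushing.

{"op": "servo_tool", "data": {"hand": [0,0,0,0,0,0,0,0,0,0], "linear": [[0.6,0,0],[1.2,0,0],[1.6,0,0],[2,0,0],[2.4,0,0],[2.8,0,0],[3.2,0,0],[3.6,0,0],[4,0,0],[4,0,0]], "rot": [[0,0,0],[0,0,0],[0,0,0],[0,0,0],[0,0,0],[0,0,0],[0,0,0],[0,0,0],[0,0,0],[0,0,0]]}}

```text
clock: 17.02
ee_pos: [0.4426, -0.1862, 0.0719]
orientation: [[0.992, -0.129, 0.001], [-0.129, -0.992, -0.0], [0.001, 0.0, -1.0]]
contact_force: [-0.4, -0.9, -0.2]
opening: 0.0002
gripper_force: 0.0
```

Run:
```python
from h import *
s=robot.read_state(); print(s["ee_pos"],s["contact_force"],s["moment"])
```

```text
[ 0.44263405 -0.18624366  0.07191523] [-0.3667091  -0.92792942 -0.24682906] [-0.01426773  0.01345134  0.01969713]
```

{"op": "servo_tool", "data": {"hand": [0,0,0,0,0,0,0,0,0,0], "linear": [[0.6,0,0],[1.2,0,0],[1.8,0,0],[2.4,0,0],[3,0,0],[3.5,0,0],[4,0,0],[4.4,0,0],[4.7,0,0],[4.9,0,0]], "rot": [[0,0,0],[0,0,0],[0,0,0],[0,0,0],[0,0,0],[0,0,0],[0,0,0],[0,0,0],[0,0,0],[0,0,0]]}}

```text
clock: 17.85
ee_pos: [0.4908, -0.1925, 0.0719]
orientation: [[0.992, -0.129, 0.0], [-0.129, -0.992, -0.0], [0.0, 0.0, -1.0]]
contact_force: [-2.2, 1.4, -0.2]
opening: -0.0
gripper_force: 1.0
```

{"op": "servo_tool", "data": {"hand": [0,0,0,0,0,0,0,0,0,0], "linear": [[0.05,0,0],[0.1,0,0],[0.15,0,0],[0.2,0,0],[0.25,0,0],[0.3,0,0],[0.35,0,0],[0.4,0,0],[0.4,0,0],[0.4,0,0]], "rot": [[0,0,0],[0,0,0],[0,0,0],[0,0,0],[0,0,0],[0,0,0],[0,0,0],[0,0,0],[0,0,0],[0,0,0]]}}

```text
clock: 18.68
ee_pos: [0.4945, -0.193, 0.072]
orientation: [[0.992, -0.129, 0.0], [-0.129, -0.992, -0.0], [0.0, 0.0, -1.0]]
contact_force: [-2.1, 0.7, 0.4]
opening: 0.0001
gripper_force: 0.7
```

{"op": "servo_tool", "data": {"hand": [0,0,0,0,0,0,0,0,0,0], "linear": [[0.05,0,0],[0.1,0,0],[0.15,0,0],[0.2,0,0],[0.25,0,0],[0.3,0,0],[0.35,0,0],[0.4,0,0],[0.4,0,0],[0.4,0,0]], "rot": [[0,0,0],[0,0,0],[0,0,0],[0,0,0],[0,0,0],[0,0,0],[0,0,0],[0,0,0],[0,0,0],[0,0,0]]}}

```text
clock: 19.52
ee_pos: [0.4976, -0.1933, 0.0719]
orientation: [[0.992, -0.129, -0.001], [-0.129, -0.992, 0.0], [-0.002, -0.0, -1.0]]
contact_force: [-4.6, 0.4, 2.7]
opening: 0.0
gripper_force: 2.6
```

{"op": "servo_tool", "data": {"hand": [0,0,0,0,0,0,0,0,0,0], "linear": [[0.05,0,0],[0.1,0,0],[0.15,0,0],[0.15,0,0],[0.15,0,0],[0.15,0,0],[0.15,0,0],[0.15,0,0],[0.15,0,0],[0.15,0,0]], "rot": [[0,0,0],[0,0,0],[0,0,0],[0,0,0],[0,0,0],[0,0,0],[0,0,0],[0,0,0],[0,0,0],[0,0,0]]}}

```text
clock: 20.35
ee_pos: [0.4976, -0.1933, 0.0718]
orientation: [[0.992, -0.129, -0.004], [-0.129, -0.992, 0.001], [-0.004, -0.001, -1.0]]
contact_force: [-10.0, -0.1, 8.1]
opening: -0.0003
gripper_force: 5.0
```

At the end stop: the position is unchanged and the force is rising. Backing off, then lifting clear.

{"op": "servo_tool", "data": {"hand": [0,0,0,0,0,0,0,0,0,0], "linear": [[-0.4,0,0],[-1.2,0,0],[-2,0,0],[-2.5,0,0],[-2.5,0,-1],[-2.5,0,-3],[-2.5,0,-5.5],[-2.5,0,-8],[-2.5,0,-10],[-2.5,0,-10]], "rot": [[0,0,0],[0,0,0],[0,0,0],[0,0,0],[0,0,0],[0,0,0],[0,0,0],[0,0,0],[0,0,0],[0,0,0]]}}

```text
clock: 21.18
ee_pos: [0.4778, -0.1915, 0.1767]
orientation: [[0.992, -0.129, 0.008], [-0.129, -0.992, -0.003], [0.008, 0.002, -1.0]]
contact_force: [0.9, -0.5, 1.2]
opening: 0.0
gripper_force: 0.0
```

{"op": "servo_tool", "data": {"hand": [0,0,0,0,0,0,0,0,0,0], "linear": [[-1,0,-0.5],[-2,0,-1],[-3,0,-2],[-4,0,-3],[-5,0,-4],[-6,0,-5],[-6,0,-5],[-6,0,-5],[-6,0,-5],[-6,0,-5]], "rot": [[0,0,0],[0,0,0],[0,0,0],[0,0,0],[0,0,0],[0,0,0],[0,0,0],[0,0,0],[0,0,0],[0,0,0]]}}

```text
clock: 22.02
ee_pos: [0.4154, -0.1826, 0.2212]
orientation: [[0.992, -0.129, -0.001], [-0.129, -0.992, 0.001], [-0.001, -0.0, -1.0]]
contact_force: [0.7, 0.1, 0.2]
opening: 0.0
gripper_force: 0.0
```

Run:
```python
from h import *
a=robot.grab_frame("scene")
a=cv2.resize(a[160:310,215:365],None,fx=4,fy=4,interpolation=cv2.INTER_CUBIC)
cv2.imwrite("pics/s5.png",cv2.cvtColor(a,cv2.COLOR_RGB2BGR))
```

```text
(no output)
```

View pics/s5.png

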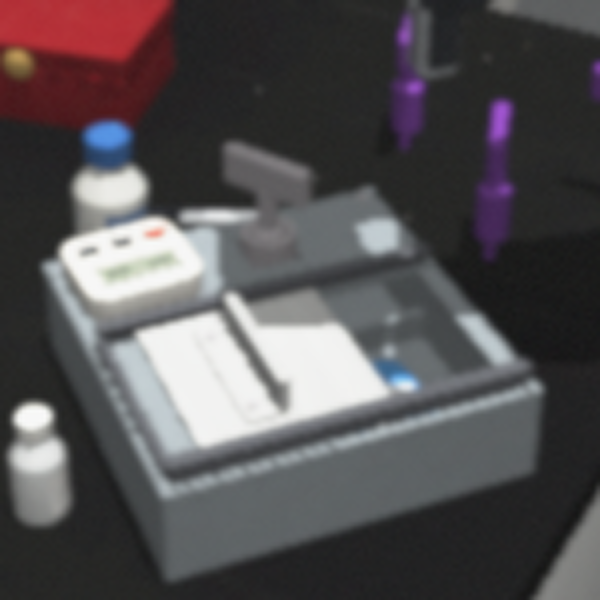

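The lid is open to its stop, with the flange at (255,355) and the compartment exposed. The key is still down, and the timer, bottles and pen are where they were. From the finger positions the lid travelled about 70 mm.

```bash
python3 -c "
from workcell import robot
print(robot.job_done())"
```

```text
the job is handed in; nothing more can be done
None
```

The key dropped fully into the lock and was turned clockwise to its stop. The lid was then slid fully open, the key left standing down and the other things undisturbed, and the job was handed in at about 22 s.

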